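# Clear the shoe last off the insole jig and drive its locking pin home

### The job

A green shoe last has been left lying across the blue insole jig, over its brass locking pin: lift it off and set it down gently, sole down, in the orange crate. Then take the mallet and drive the locking pin fully home with the mallet's head (not with the gripper), and stand the mallet back upright on its grey felt mat. Leave the jar, the insole stack and the brush alone.

Things in the scene. Friction and masses are not known exactly. Their poses are not given: they have to be found in the camera images.
- jig: Blue clamping jig, fixed to the bench on either side of the mat. Base plate 200 (x) x 170 (y) x 20 mm high. Two upright cheeks, 80 mm long in x, 20 mm thick, at y = +70 and -70 mm (120 mm clear between), tops 75 mm above the bench; between them a steel bar along y, top at 35 mm, with the locking pin at its middle. Origin: centre of the underside, straight below the pin; z up; open along x.
- pin_head: The locking pin with its round brass head, 36 mm across and 8 mm thick; origin at the centre of the head's top face. It slides straight down in the jig: its top starts 59 to 65 mm above the bench (at least 10 mm below the cheeks' tops) and is 45 mm above it when home against a hard stop. A steady push of about 8 N moves it; it has no spring and stays where it is left.
- last: Green shoe last, 181 mm long (heel x = -88, toe x = +93 mm), up to 62 mm wide, grey flat sole, 0.3 to 0.45 kg. It starts sole down across the tops of the jig's cheeks, over the pin. Origin: middle of the sole's underside; x to the toe, z up. Lower body to 42 mm above the sole, sloping up to the ankle block: 38 mm wide in y, x = -77 to +7 mm, flat top 85 mm above the sole.
- last_grip (a point): Good grip point inside the last's ankle block, 65 mm above the sole's underside, at x = -20, y = 0 mm of the last, near its centre of mass; close the fingers along the last's y (38 mm wide).
- crate: Open orange crate with slatted sides, fixed to the bench, on the other side of the mat from the jig. 300 (x) x 210 (y) x 70 mm high outside, walls and floor 6 mm thick. Origin: centre of its underside; z up.
- mat: Fixed square grey felt mat, 180 x 180 x 5 mm, the mallet's place. Origin: centre of its underside, on the bench.
- mallet: Mallet standing on its black rubber head (upright cylinder 64 mm across, 100 mm high) on the mat, its wooden handle level along -x. Origin: centre of the head's lower face; z up. Handle 22 mm wide (y), 28 mm high, axis 50 mm above the lower face; red end 25 x 31 mm at x = -175 to -205 mm. About 0.5 kg; centre of mass 15 mm from the head's axis towards the handle; it stands by itself.
- mallet_grip (a point): Good grip point on the axis of the mallet's handle, 80 mm from the head's axis and 50 mm above the head's lower face; close the fingers along the mallet's y (22 mm wide).
- tack_jar: Bystander: glass jar of amber colour with a steel cap, 64 mm across, 85 mm high. Origin at the centre of its underside.
- insole_stack: Bystander: flat stack of grey insoles about 180 x 60 x 16 mm. Origin at the centre of its underside.
- glue_brush: Bystander: brush lying on the bench near the robot. Origin near its middle, on the bench.

How it is judged:
On the way, in this order (a step that is already met when the one before it is completed fails the run):
1. the last lies sole down in the crate, let go (x of last in the frame of crate between -0.12 and 0.12 m and y of last in the frame of crate between -0.09 and 0.09 m and z of last in the frame of crate below 0.02 m and angle between last's own z axis and vertical below 0.2 rad and contact force between the fingers and last below 0.1 N and linear speed of last below 0.03 m/s), for 0.2 s.
2. the locking pin is driven home by the mallet (z of pin_head in the frame of jig below 0.0475 m and contact force between mallet and pin_head above 1 N), for 0.02 s.
At the end, for the whole second after the job is handed in: The last lies sole down (within 0.2 rad) on the crate's floor; the pin's top is below 47.5 mm (within 2.5 mm of home); the mallet stands upright (within 0.2 rad) on the mat, its head's axis within 70 mm of the mat's centre along each side; both are still (x of last in the frame of crate between -0.12 and 0.12 m and y of last in the frame of crate between -0.09 and 0.09 m and z of last in the frame of crate below 0.02 m and angle between each of last, mallet's own z axis and vertical below 0.2 rad and z of pin_head in the frame of jig below 0.0475 m and x of mallet in the frame of mat between -0.07 and 0.07 m and y of mallet in the frame of mat between -0.07 and 0.07 m and z of mallet in the frame of mat below 0.012 m and linear speed of each of last, mallet below 0.03 m/s); the robot touches nothing.
It fails at once if the gripper or arm pushes the pin (contact force between any of the fingers, the arm and pin_head above 2 N).
It fails at once if the last is dropped or thrown into the crate (faster than 1 m/s over it) (horizontal distance between last and crate below 0.15 m and z of last in the frame of crate below 0.15 m and linear speed of last above 1 m/s).
It fails at once if the jar, the insole stack or the brush is moved by more than 30 mm, or the jar is tipped over (distance of any of tack_jar, insole_stack, glue_brush from where it was at the start of the episode above 0.03 m or angle between tack_jar's own z axis and vertical above 0.5 rad).
It also fails if it takes over 69 s, if anything falls off the work surface, if the arm or the gripper's body presses on something with over 40 N, if the wrist force passes 120 N, or if a joint passes its speed limit or range.

### The arm

A 6-joint arm with a two-finger parallel gripper is mounted at the origin on the work surface. World frame = base frame: x ahead of the robot, y to its left, z up, the work surface at z = 0. Lengths are in m, angles in rad, forces in N, time in s.
With the tool pointing down it reaches from about 0.4 to 0.825 m from the base axis. Payload 7 kg.
Tool frame: the origin (TCP) lies on the centre line of the jaws, within the pads' length; the fingertips stand 22 mm ahead of it and the grasp point (between the pads) lies 3 mm ahead of it; z points along the fingers, y is the line along which they close (so a half turn about z gives the same grasp; the last joint's range is limited). The gripper opens to 88 mm and grips with 3 to 60 N. Pads are 19 mm wide; open, the fingers measure 130 mm over their backs; the gripper's body (78 mm by 193 mm) begins 47 mm behind the grasp point.
Start: joints at [-1.038, 0.359, 0.012, 0, -1.224, -0.288], TCP at [0.164, -0.655, 0.249] pointing down, gripper open.
Joint ranges: [-3.07, 3.07], [-1.43, 2.12], [-1.02, 1.25], [-3.03, 1.67], [-3.05, -0], [-3.03, 3.03]. Speed limits (rad/s): [2.39, 2.39, 3.01, 3.14, 3.14, 3.14].

### API

Orientations are given as [roll, pitch, yaw] about the fixed x, y, z axes, in that order (R = Rz(yaw) Ry(pitch) Rx(roll)).
In Python, from station import arm gives the robot as it stands.
- The arm moves only by the tool arm_command, never from a script. Its argument "series" is one flat list of numbers, 7 for each row, row after row: the turn, a rotation vector about the tool's x, y, z each as a share of 90 degrees, from -1 to 1, then the shift along the tool's x, y, z each as a share of 0.1 m, from -1 to 1, then the opening, from 0 (shut) to 1 (fully open). A call has 1 to 8 rows; each row is the pose to reach, as a shift and turn from the pose commanded when the call began, along the tool's axes at that moment; what a row does not reach only later rows make up. A row lasts 1/8 s, in which the tool goes at most 62.5 mm and 10.7 degrees, less where a joint would pass 70% of its speed; a pose out of reach is approached as far as the arm can. A call with a number of a shift or a turn outside -1 to 1 is refused whole. A call with a gripper value outside its range is refused whole. The fingers move at their own pace and stop on an object; "force" is the grip in N (left out, the last holds). Time passes only in rows, so rows that repeat a pose let the fingers close. It gives the time, the measured TCP pose, the force, the opening and the grip force at its end, in the units of the state.
- arm.get_state(): the state, without advancing time (a new reading comes with each control period).
- arm.grab_frame(name): name is "scene" or "top" or "wrist"; returns the picture (400x640x3 uint8, blue, green, red); there is no depth.
- arm.camera_model(name): a dict with "fovy" (degrees; the focal length in pixels is half the picture's height over the tangent of half this angle, whatever the lens; pixels are square), "cx", "cy" (the principal point, pixels), "pose" (4x4, takes a point from camera to world coordinates). Camera axes: x right, y down, z forward; pixel columns grow to the right and rows downward; lengths in m; the calibration is good to about 2 mm. A picture is of the moment at which its call begins: read the wrist's pose just before it. camera_model takes no time and is no camera call; for the wrist camera it gives the pose at the moment of the call.
- arm.job_done(): hands the job in; it is judged then, once.
The state is a dict: "t": time; "q": joint angles; "qd": joint speeds; "joint_efforts": joint torques, N m; "eef_pos": TCP position; "ee_rot": TCP orientation; "force": force on the tool from outside, world axes, zero at the start; "moment": the same for the moment, N m; "width": finger opening in m; "gripper_force": force on a finger pad.
Only numpy, scipy, OpenCV 4.12 (cv2) and the standard library are available. Lean on these libraries where they do the work, as an engineer would, in place of code of your own. Each camera call takes 0.05 s, during which the arm holds its last target. There are 200 camera calls.

## Working session

There is one attempt and no reset: what is moved stays moved. The work goes in short steps, Python scripts to look and compute and a tool call to move; the robot and the scene stay as the last step left them, time stands still between calls to the robot, and variables do not carry over. Pictures are saved under pics/ and viewed, at most 12 in all, crops included, and the job is handed in when it is done.

Besides the shell and the picture viewer there is one more tool, called as name(argument=value, ...) on one line, values as JSON. arm_command: Moves the arm, as the interface text tells. Its arguments: {"type":"object","properties":{"series":{"type":"array"},"force":{"type":"number"}},"required":["series"]}

```bash
mkdir -p pics; ls; python3 - <<'E'
from station import arm
import cv2
for n in("top","scene"):
    cv2.imwrite(f"pics/{n}0.png",arm.grab_frame(n))
    m=arm.camera_model(n);print(n,m)
s=arm.get_state();print(s)
E
```

```text
pics
top {'fovy': 42.03391310431979, 'cx': 323.53243274711565, 'cy': 199.4863166924282, 'pose': array([[ 0.01214486, -0.99182613,  0.12701743,  0.36316171],
       [-0.99992344, -0.01174519,  0.0038951 , -0.00740433],
       [-0.00237142, -0.12705501, -0.99189284,  1.38074963],
       [ 0.        ,  0.        ,  0.        ,  1.        ]])}
scene {'fovy': 48.30739162092251, 'cx': 315.40158640018393, 'cy': 196.94558840237795, 'pose': array([[-0.72111957,  0.52706375, -0.44965583,  1.14166321],
       [ 0.69262615,  0.56343075, -0.45034965,  0.60313118],
       [ 0.01598694, -0.63619933, -0.77135908,  1.15092318],
       [ 0.        ,  0.        ,  0.        ,  1.        ]])}
{'t': 0.1, 'q': array([-1.03790476e+00,  3.59337553e-01,  1.11268046e-02, -3.17848142e-04,
       -1.22412587e+00, -2.88082909e-01]), 'qd': array([-0.00114853, -0.0012232 ,  0.00336436,  0.00379584,  0.00055853,
       -0.00288266]), 'joint_efforts': array([-3.71267713e-03, -5.84160876e+01,  2.93748611e+01,  7.01564535e+00,
        1.01643149e-02, -7.41978715e-05]), 'eef_pos': array([ 0.16345876, -0.65446915,  0.24768997]), 'ee_rot': array([ 3.14003093e+00, -1.51164316e-04, -2.89689210e+00]), 'force': array([ 0.05849624, -0.12490423, -1.59409411]), 'moment': array([ 0.01200147, -0.00857829,  0.00203173]), 'gripper_force': 0.0, 'width': 0.08807829731256271}
```

View pics/top0.png

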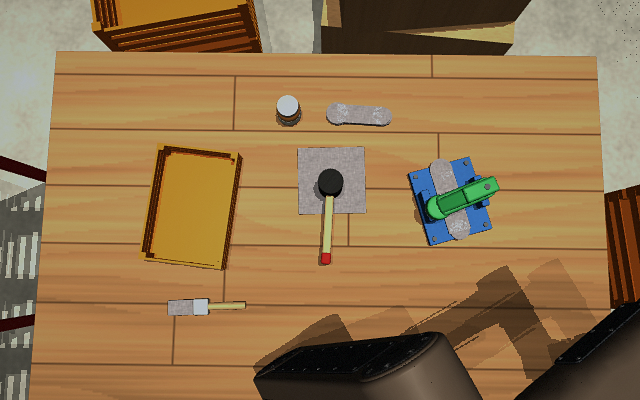

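View pics/scene0.png

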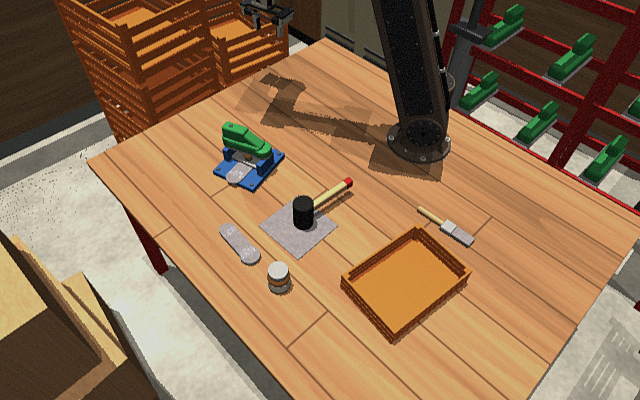

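The top view shows the crate at about (192,207), mat (332,180), mallet head (330,183) with its red end at (326,258), jig (450,200) and the last spanning (432,210)–(497,185). The jar (288,108), insoles (358,115) and brush (205,307) stay clear. Next I'll measure by colour masks and take a zoomed crop.

```bash
cat > h.py <<'E'
import numpy as np,cv2
from scipy.spatial.transform import Rotation as R
def f(m): return 200/np.tan(np.radians(m['fovy']/2))
def ray(m,px,z):
    px=np.atleast_2d(px).astype(float);P=m['pose']
    d=np.c_[(px[:,0]-m['cx'])/f(m),(px[:,1]-m['cy'])/f(m),np.ones(len(px))]@P[:3,:3].T
    o=P[:3,3];return o+d*((z-o[2])/d[:,2])[:,None]
def proj(m,p):
    p=(np.atleast_2d(p)-m['pose'][:3,3])@m['pose'][:3,:3]
    return p[:,:2]/p[:,2:]*f(m)+[m['cx'],m['cy']]
def mask(im,lo,hi,roi=None):
    k=cv2.inRange(cv2.cvtColor(im,cv2.COLOR_BGR2HSV),np.array(lo),np.array(hi))
    if roi:
        z=np.zeros_like(k);a,b,c,d=roi;z[b:d,a:c]=k[b:d,a:c];k=z
    return k
def big(k): return max(cv2.findContours(k,cv2.RETR_EXTERNAL,cv2.CHAIN_APPROX_NONE)[0],key=cv2.contourArea)[:,0]
def rect(p): # centre,size,angle in metres
    (c,s,a)=cv2.minAreaRect((p[:,:2]*1000).astype(np.float32));return np.round(c,1),np.round(s,1),round(a,1)
def toolmove(s,pos,rpy):
    """shift (share of .1 m) and turn (share of 90deg) along tool axes from state s"""
    R0=R.from_euler('xyz',s['ee_rot']);R1=R.from_euler('xyz',rpy)
    return np.round((R0.inv()*R1).as_rotvec()/(np.pi/2),3),np.round(R0.inv().apply(np.array(pos)-s['eef_pos'])/.1,3)
E
python3 - <<'E'
from h import *
from station import arm
m=arm.camera_model("top");im=cv2.imread("pics/top0.png")
def show(n,k,z): 
    c=big(k);print(n,cv2.contourArea(c),*rect(ray(m,c,z)))
show("crate@70",mask(im,[5,120,40],[25,255,255],(130,130,250,280)),.07)
show("crate_floor",mask(im,[12,180,150],[25,255,255],(130,130,250,280)),.006)
show("mat",mask(im,[0,0,60],[180,50,255],(290,140,372,220)),.005)
show("head",mask(im,[0,0,0],[180,255,60],(310,160,352,205)),.105)
show("red",mask(im,[0,180,80],[6,255,255],(315,245,337,270)),.07)
show("handle",mask(im,[15,60,120],[35,160,255],(318,195,338,255)),.069)
show("jig",mask(im,[100,100,40],[125,255,255],(390,140,520,260)),.02)
show("green",mask(im,[50,80,30],[90,255,255],(390,140,520,260)),.1)
s=cv2.imread("pics/scene0.png")
a=cv2.resize(im[145:255,390:510],(600,550),interpolation=cv2.INTER_CUBIC);cv2.imwrite("pics/z1.png",a)
b=cv2.resize(s[110:200,200:300],(600,540),interpolation=cv2.INTER_CUBIC);cv2.imwrite("pics/z2.png",b)
E
```

```text
crate@70 17731.0 [517.7 340.6] [386.5 307.7] 1.7
crate_floor 9507.5 [521.8 357.9] [220.  314.5] 83.6
mat 3476.5 [593.  -21.8] [178.5 178.4] 1.6
head 548.0 [568.1 -18. ] [70.3 59.6] 0.7
red 87.0 [383.5  -9. ] [24.9 22.5] 0.7
handle 559.0 [468.9 -21.5] [ 37.  142.9] 87.1
jig 1049.0 [ 524.9 -284.2] [198.5  65.8] 16.5
green 1459.5 [ 534.3 -345.2] [ 60.3 191.9] 21.1
```

View pics/z1.png

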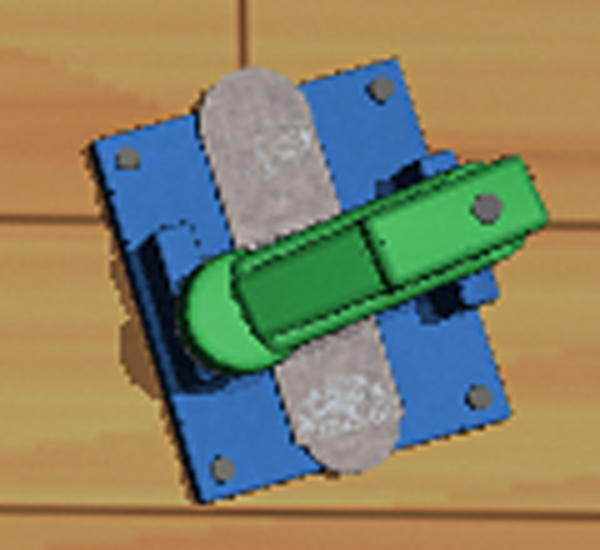

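The toe is on the left (+y). The light-green flat ankle top has crop corners of about (360,225), (390,290), (550,215), (520,155), and the jig plate corners are (92,142), (398,60), (510,410), (200,500).

```bash
python3 - <<'E'
from h import *
from station import arm
m=arm.camera_model("top");im=cv2.imread("pics/top0.png")
h=cv2.cvtColor(im,cv2.COLOR_BGR2HSV)
print([list(h[145+y//5,390+x//5]) for x,y in((450,230),(310,270),(215,310),(540,190),(455,270))])
o=np.array([390,145])
q=lambda l,z: ray(m,np.array(l)/5+o-.5*.8,z)
for n,l,z in(("block",[(360,225),(390,290),(550,215),(520,155)],.16),("jig",[(92,142),(398,60),(510,410),(200,500)],.02)):
    p=q(l,z);print(n,np.round(p[:,:2]*1000),np.round(p.mean(0)*1000,1),rect(p))
k=mask(im,[50,80,140],[90,255,255],(390+350//5,140,520,260))
k[:, :465]=0
c=big(k);print("blk",rect(ray(m,c,.16)))
k=mask(im,[100,100,30],[125,255,255],(400,140,500,260));p=np.argwhere(k)[:,::-1]
print("jig",rect(ray(m,p,.02)))
# head circle: top ring at .105
k=mask(im,[0,0,0],[180,255,70],(310,160,352,205));c=big(k);print(c.min(0),c.max(0))
E
```

```text
[[np.uint8(66), np.uint8(154), np.uint8(184)], [np.uint8(67), np.uint8(179), np.uint8(134)], [np.uint8(66), np.uint8(142), np.uint8(192)], [np.uint8(16), np.uint8(141), np.uint8(188)], [np.uint8(66), np.uint8(167), np.uint8(145)]]
block [[ 547. -329.]
 [ 516. -343.]
 [ 553. -419.]
 [ 581. -406.]] [ 549.3 -374.4  160. ] (array([ 548.9, -374.6]), array([33.7, 84.9]), 24.2)
jig [[ 611. -225.]
 [ 657. -388.]
 [ 471. -443.]
 [ 422. -280.]] [ 540.3 -334.    20. ] (array([ 540.2, -334.1]), array([196.4, 169.9]), 16.2)
blk (array([ 549.5, -375.8]), array([32.2, 79.4]), 22.8)
jig (array([ 541.1, -340.2]), array([198.5, 182.5]), 16.2)
[318 169] [342 197]
```

arm_command(series=[0,0,0,-0.44,0.19,0,1,0,0,0,-0.88,0.384,0,1])

```text
t: 0.35
eef_pos: [0.2399, -0.5956, 0.2478]
ee_rot: [3.14, -0.0, -2.898]
force: [0.8, 0.1, -0.4]
width: 0.0875
gripper_force: 0.0
```

arm_command(series=[0,0,0,-0.44,0.19,0,1,0,0,0,-0.88,0.384,0,1])

```text
t: 0.6
eef_pos: [0.3166, -0.5365, 0.2482]
ee_rot: [3.141, -0.0, -2.897]
force: [0.4, -0.2, 0.6]
width: 0.0879
gripper_force: 0.0
```

arm_command(series=[0,0,0,-0.44,0.19,0,1,0,0,0,-0.88,0.384,0,1])

```text
t: 0.85
eef_pos: [0.3928, -0.4779, 0.2482]
ee_rot: [3.141, -0.0, -2.897]
force: [0.7, -0.5, 0.9]
width: 0.0874
gripper_force: 0.0
```

arm_command(series=[0,0,0,-0.44,0.19,0,1,0,0,0,-0.88,0.384,0,1])

```text
t: 1.1
eef_pos: [0.4688, -0.4193, 0.2483]
ee_rot: [3.141, -0.0, -2.897]
force: [-0.0, -0.3, -0.1]
width: 0.0875
gripper_force: 0.0
```

arm_command(series=[0,0,0,-0.44,0.19,0,1,0,0,0,-0.88,0.384,0,1])

```text
t: 1.35
eef_pos: [0.5449, -0.3607, 0.2482]
ee_rot: [3.141, -0.0, -2.897]
force: [-1.0, -0.5, 0.1]
width: 0.0873
gripper_force: 0.0
```

arm_command(series=[0,0,-0.115,0,0,0,1,0,0,-0.23,0,0,0,1,0,0,-0.345,0,0,0,1,0,0,-0.46,0,0,0,1,0,0,-0.575,0,0,0,1,0,0,-0.69,0,0,0,1,0,0,-0.8,0,0,0,1,0,0,-0.9,0,0,0,1])

```text
t: 2.35
eef_pos: [0.5437, -0.3618, 0.248]
ee_rot: [3.141, 0.001, -1.478]
force: [-0.6, 0.9, 0.0]
width: 0.0878
gripper_force: 0.0
```

arm_command(series=[0,0,-0.11,0,0,0,1,0,0,-0.21,0,0,0,1,0,0,-0.21,0,0,0,1])

```text
t: 2.72
eef_pos: [0.5437, -0.3618, 0.2481]
ee_rot: [3.141, 0.001, -1.154]
force: [-0.1, -0.3, 0.4]
width: 0.0877
gripper_force: 0.0
```

```bash
python3 - <<'E'
from h import *
from station import arm
s=arm.get_state();m=arm.camera_model("wrist");im=arm.grab_frame("wrist");cv2.imwrite("pics/w1.png",im)
print(s['t'],s['eef_pos'],np.degrees(s['ee_rot']),np.degrees(s['q']),m['fovy'])
t=[.543,-.361,.137]
print(toolmove(s,t,[np.pi,0,np.radians(-66)]))
print(m['pose'][:3,3])
print(proj(m,[[.547,-.329,.16],[.516,-.343,.16],[.553,-.419,.16],[.581,-.406,.16]]))
im2=arm.grab_frame("top");cv2.imwrite("pics/top1.png",im2)
E
```

```text
2.725 [ 0.54369954 -0.36183543  0.24808451] [ 1.79964843e+02  4.00656123e-02 -6.61382435e+01] [-1.65701075e+01  1.85513437e+01 -2.29645963e+00 -8.23235267e-03
 -6.92049420e+01  4.04348026e+01] 71.14268436789636
(array([ 0.   ,  0.   , -0.002]), array([-0.01 ,  0.002,  1.111]))
[ 0.5756725  -0.43222522  0.38426693]
[[298.18169547 241.45253574]
 [336.96359558 241.18519139]
 [335.39494535 143.37907525]
 [296.3288991  144.0884528 ]]
```

View pics/w1.png

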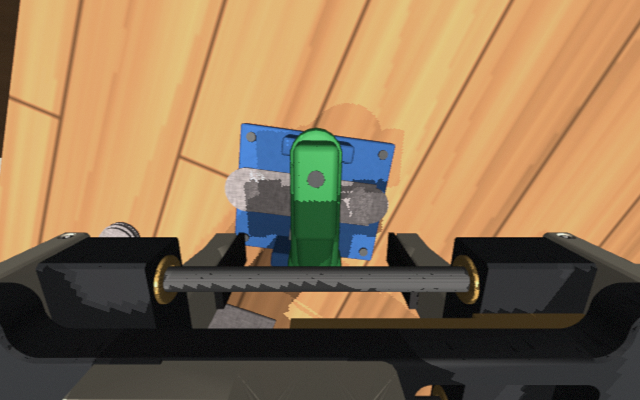

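The wrist view shows the ankle block centred at column about 317, with its heel edge at row about 140. Both match the prediction (gripper shadow below row 203). I'll descend to TCP z 0.143 and grip.

arm_command(series=[0,0,0,0,0,0.35,1,0,0,0,0,0,0.7,1,0,0,0,0,0,0.9,1])

```text
t: 3.2
eef_pos: [0.5431, -0.3615, 0.1565]
ee_rot: [3.14, 0.002, -1.157]
force: [0.6, -0.2, 0.9]
width: 0.0879
gripper_force: 0.0
```

arm_command(series=[0,0,0,0,0,0.1,1,0,0,0,0,0,0.15,1,0,0,0,0,0,0.15,0.3,0,0,0,0,0,0.15,0.3,0,0,0,0,0,0.15,0.2,0,0,0,0,0,0.15,0.2,0,0,0,0,0,0.15,0.2,0,0,0,0,0,0.15,0.2], force=40)

```text
t: 4.2
eef_pos: [0.5442, -0.3619, 0.1436]
ee_rot: [-3.141, -0.0, -1.153]
force: [0.6, 0.4, 0.2]
width: 0.0382
gripper_force: 39.9
```

```bash
python3 - <<'E'
from h import *
from station import arm
s=arm.get_state();print(s['eef_pos'],s['width'],s['gripper_force'],s['force'])
m=arm.camera_model("top");im=cv2.imread("pics/top0.png")
k=mask(im,[5,150,90],[25,255,255],(136,140,250,276))
cv2.imwrite("pics/c.png",np.hstack([cv2.resize(im[135:285,130:255],(400,480),interpolation=cv2.INTER_CUBIC),cv2.cvtColor(cv2.resize(k[135:285,130:255],(400,480)),cv2.COLOR_GRAY2BGR)]))
E
```

```text
[ 0.54416483 -0.36192075  0.14363298] 0.038164268506661284 39.863818287849426 [0.614353   0.39835022 0.23658901]
```

View pics/c.png

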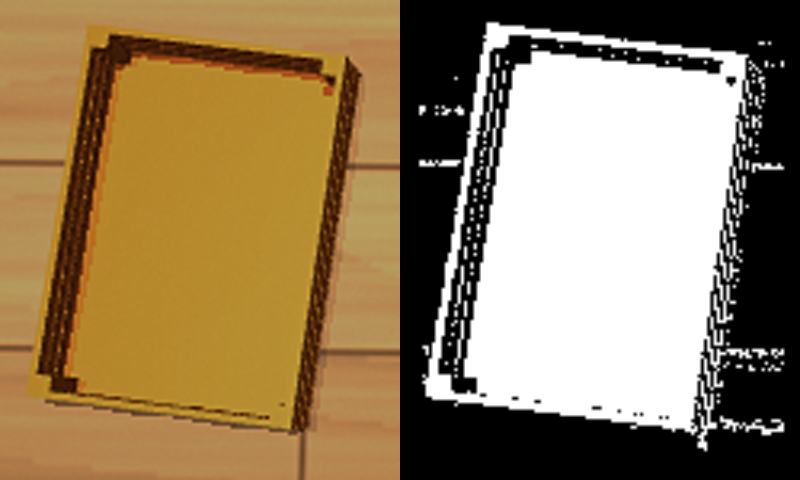

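The gripper holds the last (38 mm, 40 N). The crate's rim corners in the crop are (88,27), (352,58), (297,430), (30,397).

```bash
python3 - <<'E'
from h import *
from station import arm
m=arm.camera_model("top")
p=ray(m,np.array([(88,27),(352,58),(297,430),(30,397)])/3.2+[129.7,134.7],.07)
print(np.round(p*1000),p.mean(0),rect(p))
E
```

```text
[[672. 428.  70.]
 [649. 215.  70.]
 [353. 248.  70.]
 [376. 458.  70.]] [0.51258637 0.33705344 0.07      ] (array([512.5, 337.2]), array([214.7, 298.3]), 83.9)
```

arm_command(series=[0,0,0,0,0,-0.15,0.2,0,0,0,0,0,-0.4,0.2,0,0,0,0,0,-0.7,0.2,0,0,0,0,0,-1,0.2,0,0,0,0,0,-1,0.2])

```text
t: 4.82
eef_pos: [0.5449, -0.3625, 0.2467]
ee_rot: [-3.138, -0.004, -1.153]
force: [0.7, -0.3, -4.7]
width: 0.038
gripper_force: 39.8
```

arm_command(series=[0,0,-0.08,-0.1,-0.05,0,0.2,0,0,-0.18,-0.22,-0.1,0,0.2,0,0,-0.28,-0.36,-0.16,0,0.2,0,0,-0.38,-0.5,-0.22,0,0.2,0,0,-0.48,-0.62,-0.28,0,0.2,0,0,-0.58,-0.75,-0.34,0,0.2,0,0,-0.667,-0.914,-0.407,0,0.2])

```text
t: 5.7
eef_pos: [0.5432, -0.2611, 0.2419]
ee_rot: [-3.141, 0.003, -0.101]
force: [1.0, 0.2, -4.8]
width: 0.0379
gripper_force: 39.8
```

arm_command(series=[0,0,0,-0.04,-0.33,0,0.2,0,0,0,-0.08,-0.66,0,0.2,0,0,0,-0.126,-0.99,0,0.2])

```text
t: 6.08
eef_pos: [0.5409, -0.161, 0.2421]
ee_rot: [-3.141, 0.002, -0.106]
force: [-0.1, -0.1, -3.8]
width: 0.0378
gripper_force: 39.8
```

arm_command(series=[0,0,0,-0.04,-0.33,0,0.2,0,0,0,-0.08,-0.66,0,0.2,0,0,0,-0.126,-0.99,0,0.2])

```text
t: 6.45
eef_pos: [0.5388, -0.0613, 0.2423]
ee_rot: [3.142, 0.002, -0.106]
force: [0.5, 0.3, -4.2]
width: 0.0377
gripper_force: 39.8
```

arm_command(series=[0,0,0,-0.04,-0.33,0,0.2,0,0,0,-0.08,-0.66,0,0.2,0,0,0,-0.126,-0.99,0,0.2])

```text
t: 6.82
eef_pos: [0.5367, 0.0384, 0.2423]
ee_rot: [3.141, 0.002, -0.106]
force: [0.2, 0.7, -3.3]
width: 0.0377
gripper_force: 39.8
```

arm_command(series=[0,0,0,-0.04,-0.33,0,0.2,0,0,0,-0.08,-0.66,0,0.2,0,0,0,-0.126,-0.99,0,0.2])

```text
t: 7.2
eef_pos: [0.5346, 0.138, 0.2422]
ee_rot: [3.141, 0.002, -0.106]
force: [0.8, 0.3, -4.9]
width: 0.0381
gripper_force: 39.8
```

arm_command(series=[0,0,0,-0.04,-0.33,0,0.2,0,0,0,-0.08,-0.66,0,0.2,0,0,0,-0.126,-0.99,0,0.2])

```text
t: 7.58
eef_pos: [0.5326, 0.2376, 0.2421]
ee_rot: [3.14, 0.002, -0.106]
force: [1.0, 1.0, -4.9]
width: 0.0378
gripper_force: 39.8
```

arm_command(series=[0,0,0,-0.04,-0.33,0,0.2,0,0,0,-0.09,-0.7,0,0.2,0,0,0,-0.126,-0.99,0,0.2,0,0,0,-0.126,-0.99,0,0.2])

```text
t: 8.07
eef_pos: [0.5309, 0.3385, 0.2422]
ee_rot: [3.14, 0.001, -0.104]
force: [-0.3, -0.4, -4.1]
width: 0.0381
gripper_force: 39.8
```

```bash
python3 - <<'E'
from h import *
from station import arm
s=arm.get_state();print(s['eef_pos'],np.degrees(s['ee_rot']),s['width'],s['gripper_force'],s['force'],s['moment'])
print(toolmove(s,[.532,.335,.143+.006-.075],[np.pi,0,np.radians(-6.2)]))
a=arm.grab_frame("scene");cv2.imwrite("pics/s2.png",a)
E
```

```text
[0.53089521 0.33850003 0.24216936] [ 1.79928949e+02  7.34848715e-02 -5.94430802e+00] 0.038129979207498214 39.84160244464874 [-0.29526635 -0.38110729 -4.13136226] [-0.17494509  0.1228248   0.00248526]
(array([0.001, 0.001, 0.003]), array([0.017, 0.032, 1.682]))
```

View pics/s2.png

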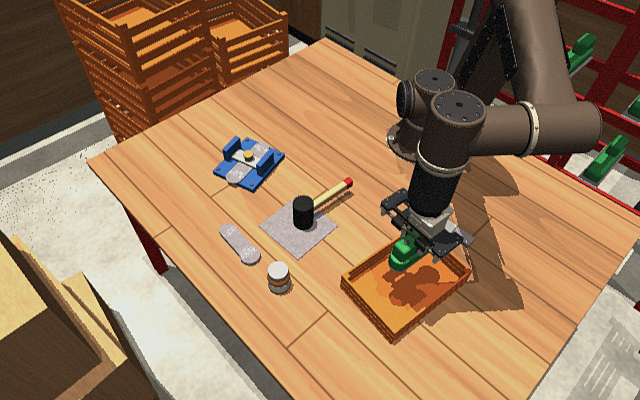

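The last hangs level over the crate (405,250), and the pin is now visible at (250,155). I'll lower it slowly.

arm_command(series=[0,0,0,0,0,0.15,0.2,0,0,0,0,0,0.4,0.2,0,0,0,0,0,0.7,0.2,0,0,0,0,0,0.95,0.2])

```text
t: 8.62
eef_pos: [0.5309, 0.3352, 0.1465]
ee_rot: [3.14, 0.001, -0.107]
force: [0.0, 0.6, -5.2]
width: 0.0382
gripper_force: 39.8
```

arm_command(series=[0,0,0,0,0,0.25,0.2,0,0,0,0,0,0.45,0.2,0,0,0,0,0,0.58,0.2,0,0,0,0,0,0.64,0.2,0,0,0,0,0,0.68,0.2,0,0,0,0,0,0.7,0.2,0,0,0,0,0,0.72,0.2,0,0,0,0,0,0.73,0.2])

```text
t: 9.62
eef_pos: [0.5315, 0.3369, 0.0758]
ee_rot: [-3.141, -0.0, -0.105]
force: [0.1, 0.6, -4.4]
width: 0.0378
gripper_force: 39.8
```

arm_command(series=[0,0,0,0,0,0.01,0.2,0,0,0,0,0,0.02,0.2])

```text
t: 9.88
eef_pos: [0.5315, 0.337, 0.0746]
ee_rot: [-3.141, -0.001, -0.105]
force: [-6.1, -1.6, 9.0]
width: 0.0378
gripper_force: 39.9
```

arm_command(series=[0,0,0,0,0,0.01,0.2,0,0,0,0,0,0.01,0.2])

```text
t: 10.12
eef_pos: [0.5315, 0.337, 0.0746]
ee_rot: [-3.141, -0.001, -0.105]
force: [-5.7, -2.2, 11.8]
width: 0.0378
gripper_force: 39.9
```

Floor contact. Open and retreat.

arm_command(series=[0,0,0,0,0,0,0.6,0,0,0,0,0,0,1,0,0,0,0,0,0,1,0,0,0,0,0,0,1,0,0,0,0,0,-0.3,1,0,0,0,0,0,-0.65,1,0,0,0,0,0,-1,1])

```text
t: 11.0
eef_pos: [0.5314, 0.3367, 0.1734]
ee_rot: [3.141, 0.0, -0.105]
force: [0.2, -0.1, -0.5]
width: 0.0877
gripper_force: 0.0
```

arm_command(series=[0,0,0,0,0,-0.4,1,0,0,0,0,0,-0.8,1,0,0,0,0,0,-0.8,1])

```text
t: 11.38
eef_pos: [0.5328, 0.3378, 0.2566]
ee_rot: [-3.137, -0.005, -0.105]
force: [-0.5, -0.2, -0.9]
width: 0.0878
gripper_force: 0.0
```

```bash
python3 - <<'E'
from h import *
from station import arm
s=arm.get_state();print(s['t'],s['eef_pos'],np.degrees(s['ee_rot']),s['width'],s['force'])
a=arm.grab_frame("scene");b=arm.grab_frame("top")
cv2.imwrite("pics/s3.png",a);cv2.imwrite("pics/t3.png",b)
o=np.hstack([cv2.resize(a[215:345,330:480],(450,390)),cv2.resize(b[145:245,400:500],(390,390),interpolation=cv2.INTER_CUBIC)[:,:350]])
p=cv2.resize(b[160:270,310:350],(72,198));o[:198,728:]=p
cv2.imwrite("pics/v3.png",o)
E
```

```text
11.375 [0.53282091 0.33783987 0.25655273] [-179.71507908   -0.25999596   -6.02682767] 0.08780785474269648 [-0.47940738 -0.17009847 -0.94402093]
```

View pics/v3.png

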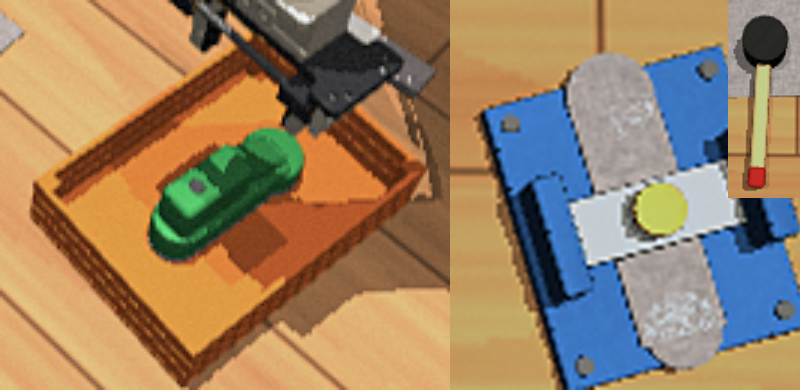

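The last lies sole down in the crate. The pin's brass head is visible at crop (660,208), with the mallet undisturbed. Now I'll measure the pin and the mallet.

```bash
python3 - <<'E'
from h import *
from station import arm
b=cv2.imread("pics/t3.png");a=cv2.imread("pics/s3.png");mt=arm.camera_model("top");ms=arm.camera_model("scene")
def cen(k): c=big(k);return cv2.minEnclosingCircle(c.astype(np.float32)),np.array(c.mean(0)),cv2.contourArea(c)
kt=mask(b,[22,120,90],[34,255,255],(430,180,475,215));print(cen(kt))
ks=mask(a,[18,120,90],[34,255,255],(240,148,262,165));print(cen(ks))
def rayd(m,p):
    q=ray(m,p,.0)[0];o=m['pose'][:3,3];d=q-o;return o,d/np.linalg.norm(d)
def tri(p,q):
    (o1,d1),(o2,d2)=rayd(mt,p),rayd(ms,q);n=np.linalg.lstsq(np.c_[d1,-d2],o2-o1,rcond=None)[0]
    x,y=o1+n[0]*d1,o2+n[1]*d2;return (x+y)/2,np.linalg.norm(x-y)
print("pin",tri(cen(kt)[1],cen(ks)[1]), ray(mt,cen(kt)[1],.062))
# handle
kh=mask(b,[18,50,120],[35,170,255],(318,198,338,254));c=np.argwhere(kh)[:,::-1]
w=ray(mt,c,.069)[:,:2]
v=cv2.fitLine((w*1000).astype(np.float32),cv2.DIST_HUBER,0,.01,.01).ravel();print("handle",v,np.degrees(np.arctan2(v[1],v[0])),w.min(0),w.max(0),len(w))
kr=mask(b,[0,150,60],[8,255,255],(315,245,337,270));c=np.argwhere(kr)[:,::-1];w=ray(mt,c,.0705)[:,:2];print("red",w.mean(0),w.min(0),w.max(0))
g=cv2.cvtColor(b,cv2.COLOR_BGR2GRAY);print(g[165:204:1,330]);print(g[178,312:350]);print(g[184,312:350])
h=cv2.HoughCircles(cv2.resize(g[150:215,300:365],None,fx=8,fy=8,interpolation=cv2.INTER_CUBIC),cv2.HOUGH_GRADIENT,1.5,200,param1=100,param2=20,minRadius=80,maxRadius=130);print(h)
if h is not None: print(ray(mt,h[0][0,:2]/8+[299.5,149.5],.105),h[0][0,2]/8)
E
```

```text
(((453.6153869628906, 198.1923065185547), 6.722072124481201), array([453.68571429, 198.2       ]), 120.5)
(((247.61111450195312, 153.5), 4.638236999511719), array([247.73913043, 153.82608696]), 45.5)
pin (array([ 0.53990282, -0.33587344,  0.05485653]), np.float64(0.0009818362543982534)) [[ 0.53928107 -0.33448739  0.062     ]]
handle [ 9.9950606e-01 -3.1427000e-02  4.6585550e+02 -1.4135059e+01] -1.8009309 [ 0.39570046 -0.03766126] [0.53520119 0.01130145] 587
red [ 0.38366191 -0.00897053] [ 0.37092398 -0.0203075 ] [0.39602649 0.00241042]
[169 176 177  93  31  41  39  42  40  39  41  41  38  40  39  37  42  41
  39  38  41  42  40  44  41  40  40  40  27   1  18 120 202 197 195 196
 196 195 195]
[162 160 163 162 159 172  61  35  37  41  42  38  38  39  40  43  42  39
  40  38  39  41  40  41  41  43  41  40  39  39  29 134 171 167 158 149
 158 164]
[165 158 166  95  94  97  40  40  41  39  42  41  37  38  39  41  42  38
  38  42  43  44  40  39  42  39  41  41  39  36  25 147 145 170 162 170
 170 161]
[[[243.75 252.75 104.3 ]
  [372.75 417.75  85.1 ]
  [ 72.75 488.25 127.4 ]]]
[[ 0.57273637 -0.01780901  0.105     ]] 13.0375
```

```bash
python3 - <<'E'
from h import *
from station import arm
s=arm.get_state()
r=[np.pi,0,np.radians(-2.6)];print(s['eef_pos'],toolmove(s,[.493,-.0142,.18],r))
E
```

```text
[0.5312879  0.33678635 0.25269159] (array([-0.   , -0.   , -0.038]), array([-0.011,  3.531,  0.724]))
```

arm_command(series=[0,0,0,0,0.4,0,1,0,0,0,0,0.98,0,1])

```text
t: 11.72
eef_pos: [0.5204, 0.2387, 0.2504]
ee_rot: [3.139, 0.002, -0.104]
force: [1.0, -1.5, 0.8]
width: 0.0874
gripper_force: 0.0
```

arm_command(series=[0,0,0,0,0.5,0,1,0,0,0,0,0.98,0,1])

```text
t: 11.98
eef_pos: [0.5098, 0.14, 0.2512]
ee_rot: [3.14, 0.002, -0.105]
force: [1.2, 0.4, 0.2]
width: 0.0874
gripper_force: 0.0
```

arm_command(series=[0,0,0,0,0.5,0,1,0,0,0,0,0.98,0,1])

```text
t: 12.22
eef_pos: [0.4994, 0.0427, 0.2513]
ee_rot: [3.141, 0.002, -0.105]
force: [0.8, -0.0, 0.5]
width: 0.0874
gripper_force: 0.0
```

arm_command(series=[0,0,-0.02,-0.01,0.3,0.25,1,0,0,-0.038,-0.01,0.59,0.72,1,0,0,-0.038,-0.01,0.59,0.72,1,0,0,-0.038,-0.01,0.59,0.72,1])

```text
t: 12.72
eef_pos: [0.4934, -0.0143, 0.1803]
ee_rot: [3.141, 0.001, -0.046]
force: [0.6, -0.4, 0.1]
width: 0.0877
gripper_force: 0.0
```

```bash
python3 - <<'E'
from h import *
from station import arm
s=arm.get_state();m=arm.camera_model("wrist");im=arm.grab_frame("wrist");cv2.imwrite("pics/w4.png",im)
print(s['t'],s['eef_pos'],np.degrees(s['ee_rot']),np.degrees(s['q']))
print(toolmove(s,[.493,-.0142,.058],[np.pi,0,np.radians(-2.6)]))
print(proj(m,[[.5727,-.0178,.105],[.383,-.009,.0705],[.493,-.0142,.069]]))
E
```

```text
12.725 [ 0.49342165 -0.01427292  0.1803206 ] [ 1.79959188e+02  4.32135183e-02 -2.65361576e+00] [ 2.12230305e+01  6.79523621e+00 -2.72997869e+01  2.39279099e-02
 -5.59610140e+01  6.61099657e+01]
(array([ 0.   ,  0.   , -0.001]), array([-3.000e-03, -1.000e-03,  1.223e+00]))
[[317.10992865 113.73096636]
 [316.67063525 305.4323358 ]
 [316.89812327 203.79587064]]
```

View pics/w4.png

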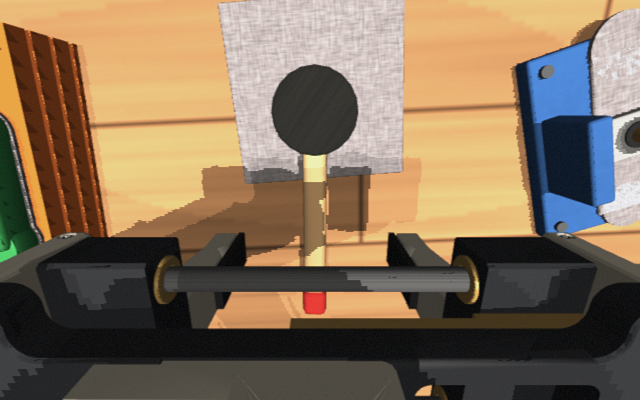

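The head is centred at (315,110) and the red end at (315,302), within about 3 mm of prediction. I'll descend and grip.

arm_command(series=[0,0,0,0,0.01,0.3,1,0,0,0,0,0.01,0.6,1,0,0,0,0,0.01,0.9,1])

```text
t: 13.15
eef_pos: [0.4944, -0.014, 0.0909]
ee_rot: [-3.141, -0.003, -0.044]
force: [-0.5, 0.8, -0.4]
width: 0.0879
gripper_force: 0.0
```

arm_command(series=[0,0,0,0,0,0.2,1,0,0,0,0,0,0.32,1,0,0,0,0,0,0.32,0.5,0,0,0,0,0,0.32,0.3,0,0,0,0,0,0.32,0.1,0,0,0,0,0,0.32,0,0,0,0,0,0,0.32,0,0,0,0,0,0,0.32,0], force=60)

```text
t: 14.15
eef_pos: [0.4932, -0.0152, 0.0587]
ee_rot: [-3.142, -0.0, -0.046]
force: [0.5, 0.2, 0.0]
width: 0.0329
gripper_force: 0.0
```

arm_command(series=[0,0,0,0,0,-0.05,0,0,0,0,0,0,-0.2,0,0,0,0,0,0,-0.45,0,0,0,0,0,0,-0.75,0,0,0,0,0,0,-1,0])

```text
t: 14.78
eef_pos: [0.4922, -0.0154, 0.159]
ee_rot: [3.141, 0.002, -0.046]
force: [1.0, -0.5, -5.8]
width: 0.0215
gripper_force: 59.9
```

```bash
python3 - <<'E'
from h import *
from station import arm
s=arm.get_state();m=arm.camera_model("wrist");im=arm.grab_frame("wrist");cv2.imwrite("pics/w5.png",im)
print(s['t'],s['eef_pos'],np.degrees(s['ee_rot']),s['width'],s['gripper_force'],s['force'],s['moment'])
# target: grip so that head is over pin, tool yaw = jig yaw
y=np.radians(16.2);g=np.array([.539,-.3345])-.08*np.array([np.cos(y),np.sin(y)]);print(g,toolmove(s,[*g,s['eef_pos'][2]],[np.pi,0,y]))
k=mask(im,[0,0,0],[180,255,75],(200,0,440,225));c=big(k);print(cv2.minEnclosingCircle(c.astype(np.float32)),c.min(0),c.max(0))
for t in(0,.1,-.1): # predicted head-top disc for mallet pitch t
    e=R.from_euler('xyz',s['ee_rot']);a=np.linspace(0,6.28,60)
    P=np.c_[.08+.0*a+.032*np.cos(a),.032*np.sin(a),0*a-.05];P=R.from_euler('y',t).apply(P)+[0,0,.003]
    q=proj(m,s['eef_pos']+e.apply(P));print(t,q.min(0),q.max(0))
E
```

```text
14.775 [ 0.49219845 -0.01535018  0.15902485] [ 1.79988447e+02  1.07027890e-01 -2.65050815e+00] 0.021489763407240348 59.88158583641052 [ 1.00934336 -0.45980245 -5.82363748] [-0.01102641  0.36718196  0.04762448]
[ 0.46217651 -0.35681929] (array([-0.   ,  0.001, -0.209]), array([-1.420e-01,  3.425e+00,  1.000e-03]))
((314.0, 95.76165771484375), 100.65443420410156) [220   0] [408 196]
0 [213.47520672 -14.76598406] [425.41455177 209.15546176]
0.1 [205.24336152  -7.78796731] [434.29176961 228.8201856 ]
-0.1 [221.14289869 -15.17959471] [417.21877827 191.60695441]
```

```bash
python3 - <<'E'
from h import *
from station import arm
s=arm.get_state();a=arm.grab_frame("scene");cv2.imwrite("pics/s5.png",a);w=cv2.imread("pics/w5.png")
ms=arm.camera_model("scene");mw=arm.camera_model("wrist")
e=R.from_euler('xyz',s['ee_rot']);P=s['eef_pos']+e.apply([[.08,0,.053],[.08,0,-.047],[.08,0,.003],[-.11,0,.003],[-.11,0,-.0125]])
print(proj(ms,P),proj(mw,P))
o=np.hstack([cv2.resize(a[140:240,260:360],(400,400),interpolation=cv2.INTER_CUBIC),cv2.resize(w,(400,250))[:,:] .repeat(1,0) if 0 else cv2.copyMakeBorder(cv2.resize(w,(400,250)),0,150,0,0,0)])
cv2.imwrite("pics/v5.png",o)
E
```

```text
[[302.72807036 201.28744108]
 [302.5799084  179.00136335]
 [302.65618271 190.47431704]
 [349.50675563 160.25299718]
 [349.89303877 156.7146328 ]] [[317.94535406 112.76915814]
 [320.03934225 109.57266764]
 [318.61047888 111.75383954]
 [317.81731622 411.25081987]
 [317.96445401 436.91074831]]
```

View pics/v5.png

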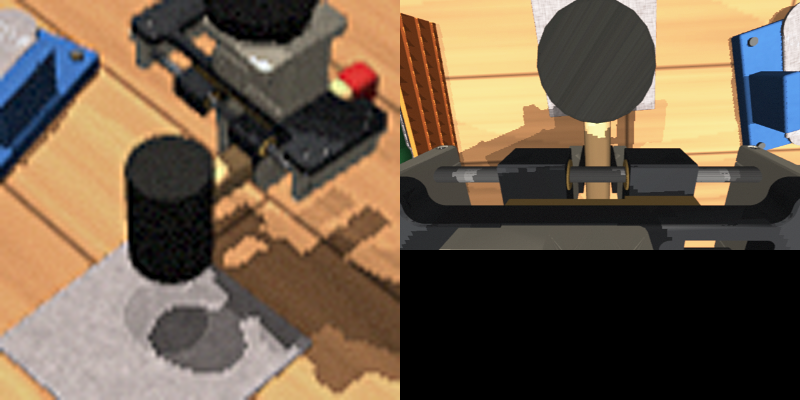

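The head's top disc sits 2 px below prediction and the red end is on it. So the mallet hangs about 9 mm low at the head, tilted about 3°, which is harmless. I'll raise it, align to the jig's yaw and carry it over the pin.

arm_command(series=[0,0,-0.05,0,0,-0.1,0,0,0,-0.13,0,0,-0.25,0,0,0,-0.209,0,0,-0.4,0])

```text
t: 15.25
eef_pos: [0.4918, -0.0154, 0.197]
ee_rot: [-3.141, 0.004, 0.286]
force: [0.9, -0.1, -4.9]
width: 0.0217
gripper_force: 59.9
```

arm_command(series=[0,0,0,-0.08,0.2,0,0,0,0,0,-0.18,0.48,0,0,0,0,0,-0.31,0.8,0,0])

```text
t: 15.62
eef_pos: [0.4845, -0.1012, 0.1967]
ee_rot: [-3.141, 0.003, 0.283]
force: [-0.1, -0.2, -5.0]
width: 0.0217
gripper_force: 59.9
```

arm_command(series=[0,0,0,-0.1,0.27,0,0,0,0,0,-0.2,0.54,0,0,0,0,0,-0.31,0.8,0,0])

```text
t: 16.0
eef_pos: [0.4769, -0.1868, 0.1965]
ee_rot: [-3.14, 0.003, 0.282]
force: [0.7, -0.9, -6.4]
width: 0.0215
gripper_force: 59.9
```

arm_command(series=[0,0,0,-0.1,0.27,0,0,0,0,0,-0.2,0.54,0,0,0,0,0,-0.31,0.8,0,0])

```text
t: 16.38
eef_pos: [0.4695, -0.2721, 0.1964]
ee_rot: [-3.139, 0.003, 0.282]
force: [0.7, 0.0, -5.8]
width: 0.0217
gripper_force: 59.9
```

arm_command(series=[0,0,0,-0.13,0.35,0,0,0,0,0,-0.25,0.65,0,0,0,0,0,-0.31,0.8,0,0,0,0,0,-0.31,0.8,0,0])

```text
t: 16.88
eef_pos: [0.4624, -0.3574, 0.1968]
ee_rot: [-3.14, 0.002, 0.281]
force: [-0.4, -0.1, -5.8]
width: 0.0214
gripper_force: 59.9
```

```bash
python3 - <<'E'
from h import *
from station import arm
s=arm.get_state()
print(s['t'],s['eef_pos'],np.degrees(s['ee_rot']),s['force'],np.degrees(s['q']))
print(toolmove(s,[.4622,-.3568,.198],[np.pi,0,np.radians(16.2)]))
a=arm.grab_frame("scene");b=arm.grab_frame("wrist")
cv2.imwrite("pics/v6.png",np.hstack([cv2.resize(a[110:210,200:300],(400,400),interpolation=cv2.INTER_CUBIC),cv2.copyMakeBorder(cv2.resize(b,(400,250)),0,150,0,0,0)]))
E
```

```text
16.875 [ 0.4623523  -0.35744801  0.19677775] [-1.79888057e+02  1.21079579e-01  1.60827743e+01] [-0.36886559 -0.09432044 -5.84448849] [-1.85637761e+01  1.44190997e+01 -1.51188425e+01 -2.66891888e-02
 -6.06253107e+01  1.24659557e+02]
(array([-0.001,  0.001, -0.001]), array([ 0.   , -0.007, -0.012]))
```

View pics/v6.png

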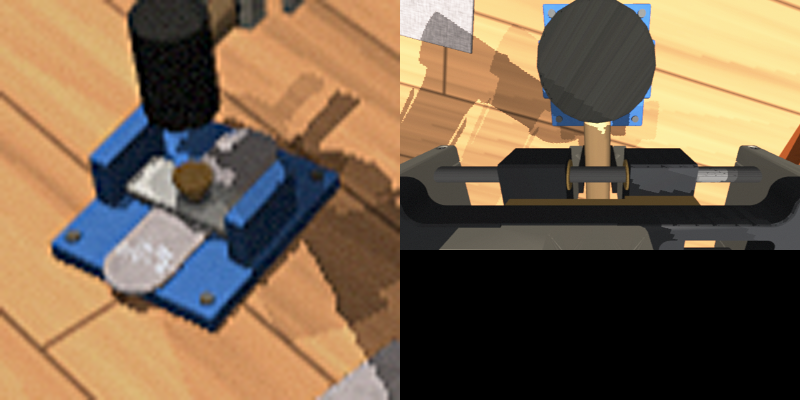

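The head is aligned over the pin (pin at crop (193,180)), centred between the cheeks. I'll descend, then push slowly.

arm_command(series=[0,0,0,0,0,0.2,0,0,0,0,0,0,0.4,0,0,0,0,0,0,0.55,0,0,0,0,0,0,0.65,0])

```text
t: 17.48
eef_pos: [0.4633, -0.3564, 0.1328]
ee_rot: [-3.141, 0.0, 0.283]
force: [-0.7, -0.1, -4.9]
width: 0.0214
gripper_force: 59.9
```

arm_command(series=[0,0,0,0,0,0.05,0,0,0,0,0,0,0.08,0,0,0,0,0,0,0.1,0])

```text
t: 17.85
eef_pos: [0.4636, -0.3572, 0.1239]
ee_rot: [3.141, -0.001, 0.283]
force: [-0.9, -0.3, -4.3]
width: 0.0219
gripper_force: 59.9
```

arm_command(series=[0,0,0,0,0,0.04,0,0,0,0,0,0,0.08,0,0,0,0,0,0,0.1,0])

```text
t: 18.23
eef_pos: [0.4636, -0.3573, 0.114]
ee_rot: [3.141, -0.001, 0.283]
force: [-2.2, -0.9, 1.3]
width: 0.0215
gripper_force: 59.9
```

Contact reached (net +6 N). Continuing down.

arm_command(series=[0,0,0,0,0,0.03,0,0,0,0,0,0,0.06,0,0,0,0,0,0,0.06,0])

```text
t: 18.6
eef_pos: [0.4637, -0.3572, 0.1074]
ee_rot: [3.141, -0.0, 0.282]
force: [0.1, -1.8, -2.1]
width: 0.0217
gripper_force: 59.9
```

arm_command(series=[0,0,0,0,0,0.02,0,0,0,0,0,0,0.04,0,0,0,0,0,0,0.04,0])

```text
t: 18.98
eef_pos: [0.4635, -0.3572, 0.1039]
ee_rot: [3.141, -0.0, 0.283]
force: [-2.0, -1.1, 4.1]
width: 0.0218
gripper_force: 59.9
```

arm_command(series=[0,0,0,0,0,0.02,0,0,0,0,0,0,0.03,0,0,0,0,0,0,0.03,0])

```text
t: 19.35
eef_pos: [0.4626, -0.3575, 0.1021]
ee_rot: [3.141, 0.001, 0.283]
force: [-8.0, 0.7, 16.1]
width: 0.0216
gripper_force: 60.0
```

arm_command(series=[0,0,0,0,0,0.02,0,0,0,0,0,0,0.03,0,0,0,0,0,0,0.03,0])

```text
t: 19.73
eef_pos: [0.4612, -0.3578, 0.0993]
ee_rot: [3.142, 0.003, 0.283]
force: [-12.9, -1.8, 19.2]
width: 0.0215
gripper_force: 60.0
```

```bash
python3 - <<'E'
from h import *
from station import arm
s=arm.get_state();print(s['eef_pos'],s['force'],s['moment'])
a=arm.grab_frame("scene");cv2.imwrite("pics/s7.png",a)
ms=arm.camera_model("scene");e=R.from_euler('xyz',s['ee_rot'])
print(proj(ms,s['eef_pos']+e.apply([[.08,0,-.047],[-.11,0,.003]])))
k=mask(a,[0,200,80],[5,255,255],(240,100,330,160))
for c in cv2.findContours(k,0,2)[0]: print(cv2.contourArea(c),c[:,0].mean(0))
k=mask(a,[0,0,0],[180,255,60],(210,100,275,160));c=big(k);print(c.min(0),c.max(0))
E
```

```text
[ 0.46117111 -0.3578369   0.09927562] [-12.90914415  -1.79709597  19.15195074] [-0.40389761  4.41251379  0.18829393]
[[245.29960668 133.9198018 ]
 [277.5787142  113.37267105]]
0.0 [277. 112.]
[223 129] [257 159]
```

25 N on a pin that moves at 8 N means it is at the stop. Lift and verify.

arm_command(series=[0,0,0,0,0,-0.1,0,0,0,0,0,0,-0.4,0,0,0,0,0,0,-0.7,0,0,0,0,0,0,-1,0])

```text
t: 20.27
eef_pos: [0.463, -0.3563, 0.1974]
ee_rot: [-3.14, 0.001, 0.282]
force: [0.2, 0.1, -5.8]
width: 0.0214
gripper_force: 60.0
```

arm_command(series=[0,0,0,0.1,-0.25,0,0,0,0,0,0.2,-0.5,0,0,0,0,0,0.31,-0.8,0,0])

```text
t: 20.65
eef_pos: [0.4703, -0.2703, 0.1965]
ee_rot: [-3.14, 0.001, 0.282]
force: [0.8, -0.1, -4.6]
width: 0.0216
gripper_force: 60.0
```

arm_command(series=[0,0,0,0.1,-0.27,0,0,0,0,0,0.2,-0.54,0,0,0,0,0,0.31,-0.8,0,0])

```text
t: 21.02
eef_pos: [0.4776, -0.1846, 0.1966]
ee_rot: [-3.14, 0.001, 0.282]
force: [0.5, 0.6, -4.9]
width: 0.0218
gripper_force: 60.0
```

arm_command(series=[0,0,0,0.1,-0.27,0,0,0,0,0,0.2,-0.54,0,0,0,0,0,0.31,-0.8,0,0])

```text
t: 21.4
eef_pos: [0.485, -0.0992, 0.1966]
ee_rot: [-3.14, 0.002, 0.282]
force: [-0.0, 0.7, -4.8]
width: 0.0215
gripper_force: 60.0
```

```bash
python3 - <<'E'
from h import *
from station import arm
s=arm.get_state();print(s['t'],s['eef_pos'],np.degrees(s['ee_rot']),s['force'],s['moment'])
b=arm.grab_frame("top");a=arm.grab_frame("scene");cv2.imwrite("pics/t8.png",b);cv2.imwrite("pics/s8.png",a)
mt=arm.camera_model("top");ms=arm.camera_model("scene")
a0=cv2.imread("pics/s3.png")
for n,im in(("before",a0),("after",a)):
    k=mask(im,[18,100,60],[34,255,255],(236,144,266,172));c=big(k);print(n,cv2.contourArea(c),c.mean(0),c.min(0),c.max(0))
print(proj(ms,[[.539,-.3345,z] for z in(.045,.062)]))
for c in (cv2.resize(a[110:210,200:300],(400,400)),): cv2.imwrite("pics/p8.png",c)
print(toolmove(s,[.512,-.019,.197],[np.pi,0,np.radians(-1)]))
E
```

```text
21.4 [ 0.48496239 -0.09921144  0.196647  ] [-1.79932082e+02  9.68909634e-02  1.61840122e+01] [-0.0335973   0.65118044 -4.75736815] [-0.22707115  0.35521892  0.00992131]
before 49.5 [247.73913043 153.73913043] [243 150] [252 157]
after 49.5 [248.24 156.76] [244 153] [253 160]
[[248.34006643 155.89101516]
 [247.84556195 152.39386661]]
(array([-0.001,  0.001,  0.191]), array([ 0.483, -0.695, -0.004]))
```

The pin moved down about 15 mm in the image. Checking the mallet's slip in the grip as a consistency test.

```bash
python3 - <<'E'
from h import *
from station import arm
s=arm.get_state();m=arm.camera_model("wrist");ms=arm.camera_model("scene")
im=arm.grab_frame("wrist");a=cv2.imread("pics/s8.png");cv2.imwrite("pics/w9.png",im)
g=cv2.cvtColor(im,cv2.COLOR_BGR2GRAY)
for r in(60,80,100,120,140): 
    x=np.where(g[r,190:460]<75)[0]+190; print(r,x.min(),x.max(),end=' | ')
g5=cv2.cvtColor(cv2.imread("pics/w5.png"),cv2.COLOR_BGR2GRAY);print()
for r in(60,80,100,120,140): 
    x=np.where(g5[r,190:460]<75)[0]+190; print(r,x.min(),x.max(),end=' | ')
e=R.from_euler('xyz',s['ee_rot']);print(proj(ms,s['eef_pos']+e.apply([[.08,0,.053],[.08,0,-.047],[-.11,0,.003]])))
k=mask(a,[0,200,80],[5,255,255],(290,80,380,200))
for c in cv2.findContours(k,0,2)[0]: print(cv2.contourArea(c),c[:,0].mean(0))
p=[int(v) for v in proj(ms,s['eef_pos']+e.apply([[.08,0,.003]]))[0]]
cr=a[p[1]-50:p[1]+50,p[0]-40:p[0]+60];print(p)
o=np.hstack([cv2.resize(cr,(400,400),interpolation=cv2.INTER_CUBIC),cv2.copyMakeBorder(cv2.resize(im,(400,250)),0,150,0,0,0)])
o[250:,500:700]=cv2.resize(a[135:180,220:280],(200,150),interpolation=cv2.INTER_CUBIC)
cv2.imwrite("pics/v9.png",o)
E
```

```text
60 226 405 | 80 219 412 | 100 218 413 | 120 219 459 | 140 224 457 | 
60 226 401 | 80 221 406 | 100 220 408 | 120 223 404 | 140 230 398 | [[292.67928213 181.29294623]
 [291.7993478  157.93202431]
 [323.89007266 132.05612121]]
1.0 [326.83333333 131.83333333]
[292, 169]
```

The head rose about 3.4 mm relative to the tool, so it slipped only against the hard stop and the pin is home. Now back to the mat.

arm_command(series=[0,0,0.06,0.15,-0.2,0,0,0,0,0.13,0.32,-0.45,0,0,0,0,0.191,0.483,-0.695,0,0,0,0,0.191,0.483,-0.695,0,0])

```text
t: 22.05
eef_pos: [0.5129, -0.0194, 0.1969]
ee_rot: [-3.141, 0.001, -0.017]
force: [-0.0, 0.8, -5.6]
width: 0.0214
gripper_force: 60.0
```

arm_command(series=[0,0,0,0,0,0.2,0,0,0,0,0,0,0.45,0,0,0,0,0,0,0.75,0,0,0,0,0,0,0.95,0])

```text
t: 22.55
eef_pos: [0.5115, -0.0215, 0.1008]
ee_rot: [3.141, 0.002, -0.018]
force: [-0.5, 0.1, -5.4]
width: 0.0215
gripper_force: 60.0
```

arm_command(series=[0,0,0,0,0,0.12,0,0,0,0,0,0,0.2,0,0,0,0,0,0,0.27,0,0,0,0,0,0,0.3,0,0,0,0,0,0,0.3,0])

```text
t: 23.18
eef_pos: [0.5129, -0.0204, 0.0727]
ee_rot: [-3.142, -0.0, -0.017]
force: [0.5, 0.0, -5.2]
width: 0.0217
gripper_force: 60.0
```

arm_command(series=[0,0,0,0,0,0.03,0,0,0,0,0,0,0.06,0,0,0,0,0,0,0.06,0])

```text
t: 23.55
eef_pos: [0.5125, -0.0205, 0.0663]
ee_rot: [3.141, 0.0, -0.018]
force: [-0.7, -0.2, -5.4]
width: 0.0217
gripper_force: 60.0
```

arm_command(series=[0,0,0,0,0,0.02,0,0,0,0,0,0,0.02,0])

```text
t: 23.8
eef_pos: [0.5126, -0.0204, 0.0644]
ee_rot: [3.141, 0.0, -0.017]
force: [-0.1, 0.7, -4.8]
width: 0.0217
gripper_force: 60.0
```

arm_command(series=[0,0,0,0,0,0.02,0,0,0,0,0,0,0.02,0])

```text
t: 24.05
eef_pos: [0.5126, -0.0205, 0.0624]
ee_rot: [3.141, 0.0, -0.018]
force: [-0.3, 0.8, -5.9]
width: 0.0217
gripper_force: 60.0
```

arm_command(series=[0,0,0,0,0,0.02,0,0,0,0,0,0,0.02,0])

```text
t: 24.3
eef_pos: [0.5129, -0.0204, 0.0609]
ee_rot: [3.142, -0.0, -0.017]
force: [-2.6, 0.7, -0.6]
width: 0.022
gripper_force: 60.0
```

arm_command(series=[0,0,0,0,0,0.01,0,0,0,0,0,0,0.01,0])

```text
t: 24.55
eef_pos: [0.5127, -0.0204, 0.0605]
ee_rot: [3.142, -0.0, -0.017]
force: [-6.6, 1.2, 9.9]
width: 0.0217
gripper_force: 60.0
```

arm_command(series=[0,0,0,0,0,0.01,0,0,0,0,0,0,0.01,0])

```text
t: 24.8
eef_pos: [0.5125, -0.0205, 0.0602]
ee_rot: [3.141, -0.0, -0.017]
force: [-11.1, 2.7, 18.2]
width: 0.0215
gripper_force: 60.0
```

Head is on the mat. Ease off, release and retreat.

arm_command(series=[0,0,0,0,0,-0.02,0,0,0,0,0,0,-0.02,0.3,0,0,0,0,0,-0.02,0.6,0,0,0,0,0,-0.02,1,0,0,0,0,0,-0.02,1,0,0,0,0,0,-0.02,1,0,0,0,0,0,-0.02,1], force=10)

```text
t: 25.68
eef_pos: [0.5128, -0.0204, 0.0605]
ee_rot: [3.142, 0.0, -0.018]
force: [0.3, 0.8, -0.8]
width: 0.0707
gripper_force: 0.0
```

arm_command(series=[0,0,0,0,0,-0.2,1,0,0,0,0,0,-0.5,1,0,0,0,0,0,-1,1])

```text
t: 26.05
eef_pos: [0.5116, -0.0207, 0.1603]
ee_rot: [3.141, 0.003, -0.018]
force: [1.2, 0.4, -0.9]
width: 0.0874
gripper_force: 0.0
```

arm_command(series=[0,0,0,0,0,-0.4,1,0,0,0,-0.4,0,-0.9,1,0,0,0,-0.8,0,-0.9,1,0,0,0,-0.8,0,-0.9,1])

```text
t: 26.55
eef_pos: [0.4307, -0.0192, 0.2516]
ee_rot: [-3.14, -0.002, -0.017]
force: [1.4, -1.1, -0.2]
width: 0.0876
gripper_force: 0.0
```

```bash
python3 - <<'E'
from h import *
from station import arm
s=arm.get_state();print(s['t'],s['eef_pos'],s['force'],s['width'])
a=arm.grab_frame("scene");cv2.imwrite("pics/fin.png",cv2.resize(a[120:345,200:480],(784,590)))
ms=arm.camera_model("scene");print((proj(ms,[[.593,-.02,.105],[.593,-.02,.005]])-[200,120])*[2.8,2.62])
E
```

```text
26.55 [ 0.43073362 -0.01916139  0.25162145] [ 1.36005652 -1.09985964 -0.15272512] 0.08755373512422086
[[273.82803607 223.6195081 ]
 [275.10785165 275.09127191]]
```

View pics/fin.png

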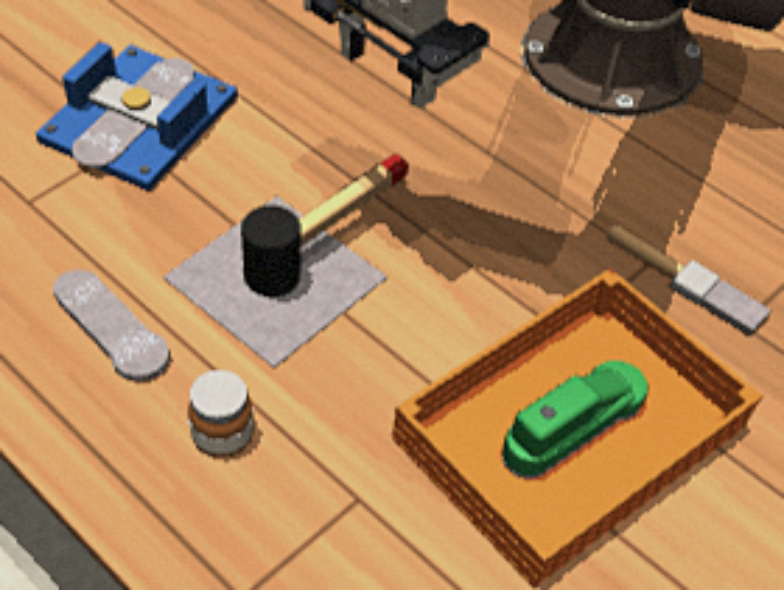

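The mallet stands upright with its head top at (272,225) in the crop, near the mat's centre. The pin sits low on its bar (137,98), the last is sole down in the crate, and the bystanders are untouched.

```bash
python3 -c "
from station import arm
print(arm.job_done())"
```

```text
the job is handed in; nothing more can be done
None
```

The job is handed in: the last is sole down in the crate, the pin is driven home with the mallet head, and the mallet stands upright on its mat. I judged the pin home from the push force and the camera images; the hand-in returned no verdict.

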